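# Reset an air metering valve: seat the needle, back off a quarter turn, lock

## Robot

A 6-joint arm with a two-finger parallel gripper is mounted at the origin on a cart in front of the work surface, level with it; the furniture and walls round the work are solid. World frame = base frame: x ahead of the robot, y to its left, z up, the work surface at z = 0. Lengths are in m, angles in rad, forces in N, time in s.
With the tool pointing down it reaches from about 0.25 to 0.775 m from the base axis. Payload 4 kg.
Tool frame: the origin (TCP) lies midway between the tips of the shut fingers; the grasp point (between the pads) lies 19 mm behind it; z points along the fingers, y is the line along which they close (so a half turn about z gives the same grasp; the last joint's range is limited). The gripper opens to 94 mm and grips with 3 to 60 N. Pads are 16 mm wide; open, the fingers measure 119 mm over their backs; the gripper's body (75 mm by 177 mm) begins 78 mm behind the grasp point.
Start: joints at [-1.232, 0.087, 1.371, -0, 1.684, -0.103], TCP at [0.235, -0.497, 0.206] pointing down, gripper open.
Joint ranges: [-3.1, 3.1], [-0.76, 2.03], [0.27, 2.55], [-1.08, 4.22], [0.17, 2.65], [-2.57, 2.57]. Speed limits (rad/s): [2.79, 2.79, 3.14, 3.14, 3.14, 3.14].

## Interface

Orientations are given as a 3x3 rotation matrix whose columns are the frame's x, y, z axes.
In Python, from cell import bot, eyes gives the robot as it stands. The module is installed in compiled form; this text tells all that it offers.
- The arm moves only by the shell command python3 -m pendant 'ROWS' [FORCE]. ROWS is JSON, a list of rows, each a list of 5 numbers: the shift along the tool's x, y, z in m, then the turn about the tool's z in rad, then the opening, from -1 (shut) to 1 (fully open). In form: [[tx, ty, tz, roll, hand], ...]. A call has exactly 8 rows; each row shifts and turns the commanded pose from where the row before left it, along the tool's axes as they then stand; what a row does not reach is not made up. A row lasts 1/10 s, in which the tool goes at most 50 mm and 8.59 degrees, less where a joint would pass 70% of its speed; a pose out of reach is approached as far as the arm can. A call is refused whole if a number of a shift passes 0.05 or a number of a turn 0.15, either way. A call with a gripper value outside its range is refused whole. The fingers move at their own pace and stop on an object; FORCE is the grip in N (left out, the last holds). Time passes only in rows, so rows that do not move let the fingers close, or fill a call up. It gives the time, the measured TCP pose, the force, the opening and the grip force at its end, in the units of the state.
- bot.read_state(): the state, without advancing time (a new reading comes with each control period).
- eyes.snapshot(name): name is "side" or "top"; returns a dict with "color" (400x640x3 uint8, blue, green, red), "z_map" (400x640 float32, m along the optical axis (not along the pixel's ray), 0 where there is no reading), "fx", "fy", "cx", "cy" (pixels), "xyz" and "orientation" of the camera in the world. Camera axes: x right, y up, looking along -z (the intrinsics and any distortion apply to the point x, -y, -z); pixel columns grow to the right and rows downward; lengths in m; the calibration is good to about 2 mm. A picture is of the moment at which its call begins.
- bot.close_job(): hands the job in; it is judged then, once.
The state is a dict: "time_s": time; "joint_pos": joint angles; "joint_velocities": joint speeds; "joint_efforts": joint torques, N m; "ee_pos": TCP position; "tcp_rot": TCP orientation; "ft_force": force on the tool from outside, world axes, zero at the start; "torque": the same for the moment, N m; "width": opening from 0.0 (shut) to 1.0 (fully open); "grasp_force": force on a finger pad.
Only numpy, scipy, OpenCV 4.12 (cv2) and the standard library are available. Lean on these libraries where they do the work, as an engineer would, in place of code of your own. Each camera call takes 0.05 s, during which the arm holds its last target. There are 200 camera calls.

## Task

The air metering valve on the bench has lost its setting. Turn its black bar knob clockwise until you feel the needle bottom on its seat, gently, so that the brass cartridge under the knob is not wrenched, then open it again by a quarter turn from there and let go. Then swing the red lock lever from where it points out of the block's front round to its end stop at the block's end, and leave the things lying around as they are.

Things in the scene. Friction and masses are not known exactly. Their poses are not given: they have to be found in the camera images.
- valve_block: air metering valve, fixed to the bench: grey block 60 x 180 x 45 mm (x, y, z) on an aluminium plate 110 x 210 x 10 mm, so that the block's top is 55 mm above the bench. Origin at the centre of the plate's underside; z up, x to the back (brass fittings with blue collars there), y along the block. The knob's axis is vertical at x 0, y +45 mm; the lock lever's pivot is vertical at x 0, y -60 mm.
- knob_grip (a point): the black bar knob, at the middle of its bar, 121 mm above the bench. The bar is 44 mm long along this point's x, 14 mm thick along its y (pinch it there), from 103 to 138 mm above the bench; under it are a disc of 44 mm diameter and the brass cartridge. A white line marks the +x half of the bar. Clockwise from above closes the valve; the knob only turns, it does not rise.
- knob_top (a point): top of the knob's bar, on its axis, 138 mm above the bench. At the start the valve is 0.8 to 2.0 rad open. At which bar direction the needle bottoms differs every time and is found only by feel: the knob runs at about 0.05 N m, and from where the needle bottoms the moment climbs by about 0.25 N m per 0.1 rad. The knob stays where it is left.
- cartridge (a joint): strain (rad) of the brass threaded cartridge (38 mm hexagon and neck, under the knob) in the block, 0 at rest. It gives only 0.007 rad for each 0.1 N m on the knob, too little to be read well; a moment over about 0.35 N m on the knob strains it by more than 0.025 rad and spoils the valve.
- needle_tip (a point): tip of the needle inside the valve, not visible. It lies level with valve_seat when the needle is bottomed and rises 1.5 mm for each full turn of the knob anticlockwise (0.375 mm for a quarter turn): far less than can be measured from these readings.
- valve_seat (a point): the seat inside the block, not visible, on the knob's axis 30 mm above the bench; z up. The needle bottoms here.
- lock_lever (a joint): angle (rad) of the red lock lever: 0 pointing to the block's -x (out of its front), growing anticlockwise seen from above to 1.5 at its end stop, where it points along the block's -y (locked). At the start 0 to 0.3. Its friction is about 0.06 N m; it stays where it is left.
- lever_peg (a point): the round upright peg at the end of the red lock lever, 12 mm in diameter, from 63 to 93 mm above the bench, 55 mm from the pivot; this point lies on its axis 83 mm above the bench. The lever's arm under it is 12 mm wide, its top at 70 mm.
- lever_pivot (a point): point on the lock lever's vertical pivot axis, 83 mm above the bench.
- can_out0: bystander: black canister with blue lid, 67 mm in diameter, 133 mm high, standing; origin at the centre of its underside. Leave it alone.
- can_out1: bystander: another such canister, 67 mm in diameter, 133 mm high, standing; origin at the centre of its underside. Leave it alone.
- tape_measure: bystander: yellow tape measure, 35 x 72 x 68 mm; origin at the centre of its underside. Leave it alone.
- plug_gauge: bystander: steel plug gauge, 107 mm long along y, 23 mm thick, lying; origin at the centre of its underside. Leave it alone.
- screwdriver_1: bystander: orange screwdriver, 211 mm long along y, 27 mm thick, lying; origin at the centre of its underside. Leave it alone.
- side_cutters: bystander: blue side cutters, 58 x 150 x 11 mm, lying; origin at the centre of its underside. Leave it alone.

How it is judged:
On the way, in this order (a step that is already met when the one before it is completed fails the run):
1. the knob is turned in until the needle is bottomed (z of needle_tip in the frame of valve_seat below 2e-05 m), for 0.1 s.
2. the knob is backed off a quarter turn from there (z of needle_tip in the frame of valve_seat between 0.0003 and 0.00045 m), for 0.3 s.
3. the lock lever is swung to its end stop (value of joint lock_lever above 1.38 rad), for 0.2 s.
At the end, for the whole second after the job is handed in: The needle stands a quarter turn off its seat (0.20 to 0.30 of a turn, 72 to 108 degrees; 0.30 to 0.45 mm), and the lock lever is within 0.12 rad of its end stop (all of step 2 and value of joint lock_lever above 1.38 rad); the robot touches nothing.
It fails at once if the knob is forced: the brass cartridge is strained by more than 0.025 rad (over 0.35 N m) (value of joint cartridge above 0.025 rad or value of joint cartridge below -0.025 rad).
It fails at once if a bystander is moved by more than 30 mm (distance of any of can_out0, can_out1, tape_measure, plug_gauge, screwdriver_1, side_cutters from where it was at the start of the episode above 0.03 m).
It also fails if it takes over 72 s, if anything falls off the work surface, if the arm or the gripper's body presses on something with over 40 N, if the wrist force passes 120 N, or if a joint passes its speed limit or range.

## Working session

There is one attempt and no reset: what is moved stays moved. The work goes in short steps, Python scripts to look and compute and a shell command to move; the robot and the scene stay as the last step left them, time stands still between calls to the robot, and variables do not carry over. Pictures are saved under pics/ and viewed, at most 10 in all, crops included, and the job is handed in when it is done.

```bash
mkdir -p pics; cat > h.py <<'E'
import numpy as np,cv2
from cell import bot,eyes
def pts(s):
    z=s["z_map"];v,u=np.mgrid[:z.shape[0],:z.shape[1]]
    p=np.stack([(u-s["cx"])/s["fx"]*z,-(v-s["cy"])/s["fy"]*z,-z],-1)
    return p@np.array(s["orientation"]).T+np.array(s["xyz"])
E
python3 - <<'E'
from h import *
for n in("top","side"):
    s=eyes.snapshot(n);cv2.imwrite(f"pics/{n}0.png",s["color"]);np.savez(f"{n}0.npz",**s)
    print(n,s["fx"],s["cx"],s["cy"],s["xyz"],np.round(s["orientation"],3).tolist(),[k for k in s])
st=bot.read_state();print({k:np.round(v,3).tolist() for k,v in st.items()})
E
```

```text
top 513.6203858395651 326.80182964603387 200.30510877233834 [ 0.30054522 -0.01357316  1.49734917] [[-0.018, 0.987, -0.16], [-1.0, -0.018, 0.003], [-0.0, 0.16, 0.987]] ['color', 'z_map', 'fx', 'fy', 'cx', 'cy', 'xyz', 'orientation']
side 483.647477990175 326.4004339420353 193.0730364295356 [0.17236508 1.2764649  0.62309975] [[-0.963, 0.079, -0.259], [-0.27, -0.343, 0.9], [-0.018, 0.936, 0.351]] ['color', 'z_map', 'fx', 'fy', 'cx', 'cy', 'xyz', 'orientation']
{'time_s': 0.1, 'joint_pos': [-1.232, 0.088, 1.372, 0.0, 1.684, -0.103], 'joint_velocities': [-0.001, -0.002, -0.004, 0.0, 0.0, 0.0], 'joint_efforts': [0.003, -34.125, -30.33, 0.072, 0.03, -0.0], 'ee_pos': [0.235, -0.497, 0.204], 'tcp_rot': [[0.904, 0.428, -0.001], [0.428, -0.904, 0.002], [0.0, -0.002, -1.0]], 'ft_force': [-0.131, 0.394, -0.356], 'torque': [-0.031, 0.024, 0.021], 'grasp_force': 0.0, 'width': 1.003}
```

View pics/top0.png

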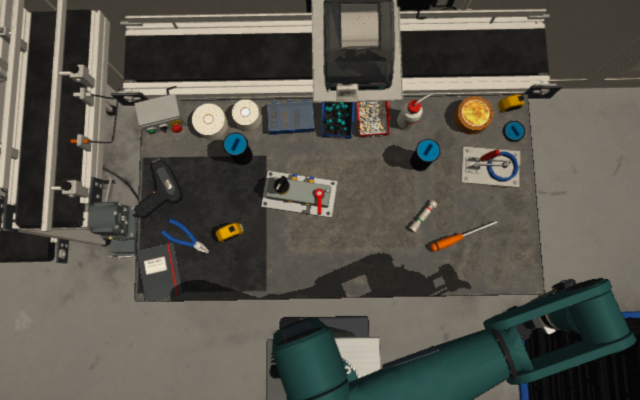

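View pics/side0.png

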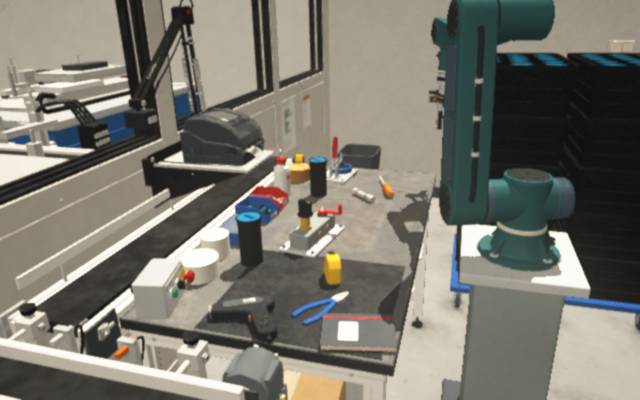

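The top view shows the valve plate around (300,194), with the black knob at about (281,185) and the red lever pivot at (319,194) pointing down in the image to about (318,212). The canisters are at (236,148) and (427,153), well clear. The side view shows the knob at (305,212) and the lever peg at (338,210).

```bash
python3 - <<'E'
from h import *
s=dict(np.load("top0.npz"));P=pts(s);c=s["color"];hsv=cv2.cvtColor(c,cv2.COLOR_BGR2HSV)
crop=c[165:225,255:345];cv2.imwrite("pics/crop0.png",cv2.resize(crop,None,fx=8,fy=8,interpolation=cv2.INTER_CUBIC))
R=np.zeros(c.shape[:2],bool);R[165:225,255:345]=1
def st(m,n):
    q=P[m];print(n,m.sum(),q.mean(0).round(4),np.median(q,0).round(4),q.min(0).round(3),q.max(0).round(3))
red=R&((hsv[...,0]<8)|(hsv[...,0]>172))&(hsv[...,1]>140)&(hsv[...,2]>80)
st(red,"red");st(red&(P[...,2]>.08),"peg")
st(R&(P[...,2]>.125),"bar");st(R&(P[...,2]>.048)&(P[...,2]<.06),"blocktop")
st(R&(P[...,2]>.005)&(P[...,2]<.015),"plate")
for nm,lo,hi in(("block",.048,.06),("plate",.006,.06)):
    m=R&(P[...,2]>lo)&(P[...,2]<hi)
    r=cv2.minAreaRect(P[m][:,:2].astype(np.float32)*1000);print(nm,r,cv2.boxPoints(r).round(1).tolist())
q=P[R&(P[...,2]>.128)][:,:2];print(len(q),np.linalg.svd(q-q.mean(0))[1:]) if len(q)<500 else 0
m=R&(P[...,2]>.1); print(np.c_[P[m].round(3)].shape)
for n in("w",):
    cv2.imwrite("pics/zc.png",cv2.resize(np.clip(P[165:225,255:345,2]*1800,0,255).astype(np.uint8),None,fx=6,fy=6,interpolation=0))
E
```

```text
red 118 [0.5359 0.0051 0.0704] [0.5401 0.0049 0.0697] [ 0.493 -0.007  0.029] [0.566 0.019 0.096]
peg 12 [0.4977 0.0049 0.0925] [0.4974 0.0049 0.0933] [0.493 0.002 0.085] [0.502 0.008 0.096]
bar 108 [0.5261 0.088  0.3628] [0.5676 0.106  0.1373] [ 0.301 -0.014  0.126] [0.591 0.122 1.497]
blocktop 933 [0.5614 0.0625 0.0545] [0.56   0.0588 0.0546] [ 0.521 -0.027  0.048] [0.606 0.156 0.06 ]
plate 1201 [0.556  0.074  0.0092] [0.5393 0.0759 0.0091] [ 0.472 -0.071  0.005] [0.653 0.194 0.015]
block ((563.397216796875, 64.92916870117188), (180.12890625, 61.1837043762207), 80.73037719726562) [[518.7000122070312, -19.0], [579.0999755859375, -28.899999618530273], [608.0999755859375, 148.89999389648438], [547.7000122070312, 158.6999969482422]]
plate ((562.17578125, 63.08343505859375), (264.0939025878906, 176.57614135742188), 88.98066711425781) [[471.6000061035156, -67.4000015258789], [648.0999755859375, -70.5], [652.7999877929688, 193.5], [476.29998779296875, 196.6999969482422]]
104 (array([1.1486753 , 0.09523635]), array([[ 0.91343632,  0.40698169],
       [-0.40698169,  0.91343632]]))
(208, 3)
```

View pics/crop0.png

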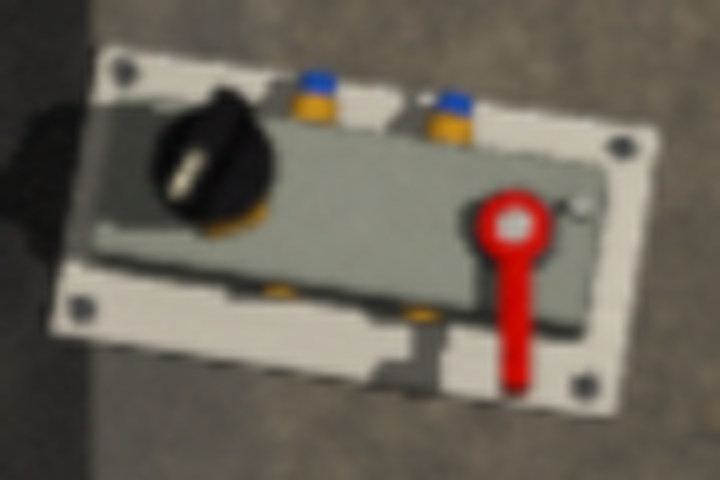

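The crop shows the knob with its white line on the lower-left half, so the bar's +x points toward world (-x,+y). The lever points nearly along world -x. The block measures 180 x 61 mm, which matches the given size. Next I'll get the bar direction and the move to a point above it.

```bash
python3 - <<'E'
from h import *
s=dict(np.load("top0.npz"));P=pts(s)
R=np.zeros(P.shape[:2],bool);R[165:225,255:300]=1
for lo in(.125,.13,.134):
    m=R&(P[...,2]>lo)&(P[...,2]<.145);q=(P[m][:,:2]*1000).astype(np.float32)
    w=np.linalg.eigh(np.cov(q.T))[1][:,1]
    print(lo,m.sum(),q.mean(0),np.degrees(np.arctan2(w[1],w[0])),cv2.minAreaRect(q))
st=bot.read_state();T=np.array(st["tcp_rot"])
y=np.array([.161,.987]);c=np.array([.5634,.0649]);k=c+.045*y;pv=c-.06*y
print("knob",k,"pivot",pv)
print("move in tool axes",T.T@(np.r_[k,.2]-st["ee_pos"]),"yaw",np.arctan2(T[1,0],T[0,0]))
E
```

```text
0.125 90 [571.2106  108.33681] 150.9749637700935 ((571.9526977539062, 109.12611389160156), (14.701560974121094, 43.665313720703125), 61.028804779052734)
0.13 80 [571.57404 108.54646] 151.8335594568081 ((571.9507446289062, 109.12486267089844), (14.675117492675781, 43.66360092163086), 61.13069152832031)
0.134 68 [571.8726  108.19906] 149.77394486657144 ((571.8361206054688, 108.28506469726562), (13.170589447021484, 43.051517486572266), 61.271827697753906)
knob [0.570645 0.109315] pivot [0.55374 0.00568]
move in tool axes [ 0.56255666 -0.40429746  0.00534975] yaw 0.44185519621713837
```

```bash
M='[[0.0235,-0.0168,0,0,0],[0.0235,-0.0168,0,0,0],[0.0235,-0.0168,0,0,0],[0.0235,-0.0168,0,0,0],[0.0235,-0.0168,0,0,0],[0.0235,-0.0168,0,0,0],[0.0235,-0.0168,0,0,0],[0.0235,-0.0168,0,0,0]]' 
python3 -m pendant '[[0.0235,-0.0168,0,0,0],[0.0235,-0.0168,0,0,0],[0.0235,-0.0168,0,0,0],[0.0235,-0.0168,0,0,0],[0.0235,-0.0168,0,0,0],[0.0235,-0.0168,0,0,0],[0.0235,-0.0168,0,0,0],[0.0235,-0.0168,0,0,0]]' 30
python3 -m pendant '[[0.0235,-0.0168,0,0,0],[0.0235,-0.0168,0,0,0],[0.0235,-0.0168,0,0,0],[0.0235,-0.0168,0,0,0],[0.0235,-0.0168,0,0,0],[0.0235,-0.0168,0,0,0],[0.0235,-0.0168,0,0,0],[0.0235,-0.0168,0,0,0]]' >/dev/null
python3 -m pendant '[[0.0235,-0.0168,0,0,0],[0.0235,-0.0168,0,0,0],[0.0235,-0.0168,0,0,0],[0.0235,-0.0168,0,0,0],[0.0235,-0.0168,0,0,0],[0.0235,-0.0168,0,0,0],[0.0235,-0.0168,0,0,0],[0.0235,-0.0168,0,0,0]]'
python3 -m pendant '[[0,0,0,-0.137,0],[0,0,0,-0.137,0],[0,0,0,-0.137,0],[0,0,0,-0.137,0],[0,0,0,-0.137,0],[0,0,0,-0.137,0],[0,0,0,-0.137,0],[0,0,0,-0.137,0]]' >/dev/null
python3 -m pendant '[[0,0,0,-0.137,0],[0,0,0,-0.137,0],[0,0,0,-0.137,0],[0,0,0,-0.137,0],[0,0,0,-0.137,0],[0,0,0,-0.137,0],[0,0,0,-0.137,0],[0,0,0,-0.137,0]]'
cat >> h.py <<'E'
def tell(tx,ty,tz):
    s=bot.read_state();T=np.array(s["tcp_rot"]);d=np.array([tx,ty,tz])-s["ee_pos"]
    print("t",s["time_s"],"pos",np.round(s["ee_pos"],4),"yaw",np.arctan2(T[1,0],T[0,0]).round(4),"q6",round(s["joint_pos"][5],3),"tool d",(T.T@d).round(4),"F",np.round(s["ft_force"],2),"M",np.round(s["torque"],3),"w",s["width"],s["grasp_force"])
E
python3 -c "
from h import *
tell(.5712,.1089,.108)"
```

```text
time_s: 0.9
ee_pos: [0.3478, -0.2941, 0.205]
tcp_rot: [[0.904, 0.427, -0.001], [0.427, -0.904, 0.001], [-0.0, -0.001, -1.0]]
ft_force: [-0.3, -0.4, 0.2]
width: 0.5
grasp_force: 0.0
time_s: 2.5
ee_pos: [0.5728, 0.1095, 0.2048]
tcp_rot: [[0.904, 0.428, -0.001], [0.428, -0.904, -0.0], [-0.001, -0.0, -1.0]]
ft_force: [-0.1, -0.5, 0.5]
width: 0.502
grasp_force: 0.0
time_s: 4.1
ee_pos: [0.5723, 0.1084, 0.2047]
tcp_rot: [[-0.877, 0.481, -0.001], [0.481, 0.877, -0.0], [0.001, -0.001, -1.0]]
ft_force: [0.2, 1.3, 1.2]
width: 0.501
grasp_force: 0.0
t 4.1 pos [0.5723 0.1084 0.2047] yaw 2.6395 q6 -0.979 tool d [0.0011 0.     0.0967] F [0.22 1.25 1.2 ] M [ 0.004 -0.167  0.091] w 0.5012868126032406 0.0
```

```bash

python3 -m pendant '[[0.001,0,0.012,0,0],[0,0,0.012,0,0],[0,0,0.012,0,0],[0,0,0.012,0,0],[0,0,0.012,0,0],[0,0,0.012,0,0],[0,0,0.012,0,0],[0,0,0.012,0,0]]' >/dev/null
python3 -c "
from h import *
tell(.5712,.1089,.108)"
python3 -m pendant '[[0,0,0,0,0],[0,0,0,0,0],[0,0,0,0,-1],[0,0,0,0,-1],[0,0,0,0,-1],[0,0,0,0,-1],[0,0,0,0,-1],[0,0,0,0,-1]]' 30 >/dev/null
python3 -c "
from h import *
tell(.5712,.1089,.108)
s=eyes.snapshot('side');c=s['color'][150:280,230:400];cv2.imwrite('pics/s1.png',cv2.resize(c,None,fx=4,fy=4,interpolation=2))
tell(.5712,.1089,.108)"
```

```text
t 4.9 pos [0.5717 0.1089 0.1084] yaw 2.6336 q6 -0.972 tool d [ 0.0005 -0.0003  0.0004] F [ 0.74  0.36 -0.58] M [ 0.052 -0.144  0.   ] w 0.5014854931619103 0.0
t 5.7 pos [0.5715 0.108  0.1099] yaw 2.6334 q6 -0.972 tool d [0.0007 0.0007 0.0019] F [-2.69 -3.44  2.16] M [-0.589  0.258 -0.046] w 0.14816841884771106 29.99889224767685
t 5.75 pos [0.5715 0.1079 0.1098] yaw 2.6333 q6 -0.972 tool d [0.0007 0.0007 0.0018] F [-3.54 -3.43  3.44] M [-0.649  0.324  0.018] w 0.14648976958476273 29.998791217803955
```

View pics/s1.png

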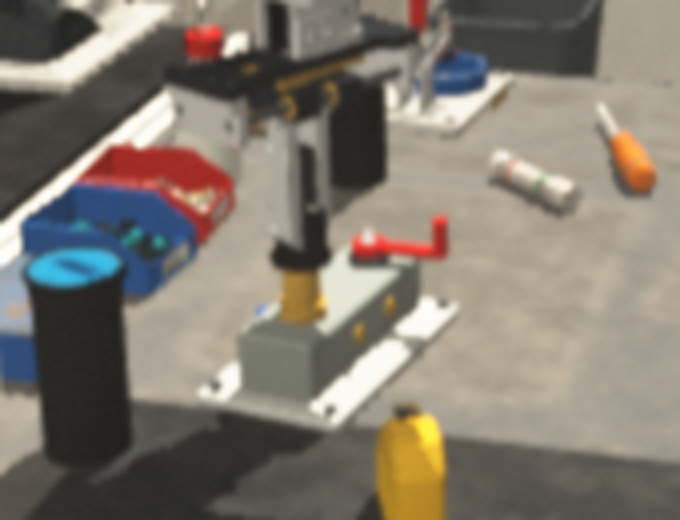

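The fingers hold the bar just above the disc at about (300,245) in the crop, and the opening is 13.8 mm, so the grip is right. I'll turn clockwise (roll +), since the valve is at least 0.8 rad open.

```bash
cat > t.py <<'E'
from h import *
tell(.5712,.1089,.108)
E
python3 -m pendant '[[0,0,0,0.05,-1],[0,0,0,0.05,-1],[0,0,0,0.05,-1],[0,0,0,0.05,-1],[0,0,0,0.05,-1],[0,0,0,0.05,-1],[0,0,0,0.05,-1],[0,0,0,0.05,-1]]' >/dev/null; python3 t.py
python3 -m pendant '[[0,0,0,0.03,-1],[0,0,0,0.03,-1],[0,0,0,0.03,-1],[0,0,0,0.03,-1],[0,0,0,0.03,-1],[0,0,0,0.03,-1],[0,0,0,0.03,-1],[0,0,0,0.03,-1]]' >/dev/null; python3 t.py
python3 -m pendant '[[0,0,0,0.01,-1],[0,0,0,0.01,-1],[0,0,0,0.01,-1],[0,0,0,0.01,-1],[0,0,0,0.01,-1],[0,0,0,0.01,-1],[0,0,0,0.01,-1],[0,0,0,0.01,-1]]' >/dev/null; python3 t.py
```

```text
t 6.55 pos [0.5719 0.1084 0.1099] yaw 2.2316 q6 -0.57 tool d [ 0.0008 -0.0002  0.0019] F [-1.38 -2.18  1.42] M [-0.485  0.16   0.019] w 0.14731250951347513 29.999969601631165
t 7.35 pos [0.5722 0.1086 0.1098] yaw 1.9925 q6 -0.331 tool d [ 0.0007 -0.0008  0.0018] F [-1.09 -1.71  1.95] M [-0.526  0.029  0.024] w 0.15278050979400262 30.000270903110504
t 8.15 pos [0.5723 0.1087 0.1098] yaw 1.9129 q6 -0.251 tool d [ 0.0005 -0.0009  0.0018] F [ 1.07 -2.47  4.04] M [-0.729 -0.385  0.01 ] w 0.14404886447270288 30.001191794872284
```

```bash
cat > g.py <<'E'
from h import *
import sys
s=bot.read_state();T=np.array(s["tcp_rot"]);m=s["torque"][2];e=s["joint_efforts"][5]
print(round(s["time_s"],2),"yaw",np.arctan2(T[1,0],T[0,0]).round(4),"Mz",round(m,3),"e6",round(e,3),np.round(s["ft_force"],1))
sys.exit(abs(m)>.085)
E
python3 g.py &&
python3 -m pendant '[[0,0,0,0.01,-1],[0,0,0,0.01,-1],[0,0,0,0.01,-1],[0,0,0,0.01,-1],[0,0,0,0.01,-1],[0,0,0,0.01,-1],[0,0,0,0,-1],[0,0,0,0,-1]]' >/dev/null && python3 g.py &&
python3 -m pendant '[[0,0,0,0.01,-1],[0,0,0,0.01,-1],[0,0,0,0.01,-1],[0,0,0,0.01,-1],[0,0,0,0.01,-1],[0,0,0,0.01,-1],[0,0,0,0,-1],[0,0,0,0,-1]]' >/dev/null && python3 g.py &&
python3 -m pendant '[[0,0,0,0.01,-1],[0,0,0,0.01,-1],[0,0,0,0.01,-1],[0,0,0,0.01,-1],[0,0,0,0.01,-1],[0,0,0,0.01,-1],[0,0,0,0,-1],[0,0,0,0,-1]]' >/dev/null && python3 g.py
```

```text
8.15 yaw 1.9129 Mz 0.01 e6 -0.041 [ 1.1 -2.5  4. ]False
```

```bash
sed -i 's/sys.exit(.*/sys.exit(int(abs(m)>.085 or abs(e)>.1))/' g.py
python3 -m pendant '[[0,0,0,0.01,-1],[0,0,0,0.01,-1],[0,0,0,0.01,-1],[0,0,0,0.01,-1],[0,0,0,0.01,-1],[0,0,0,0.01,-1],[0,0,0,0,-1],[0,0,0,0,-1]]' >/dev/null && python3 g.py &&
python3 -m pendant '[[0,0,0,0.01,-1],[0,0,0,0.01,-1],[0,0,0,0.01,-1],[0,0,0,0.01,-1],[0,0,0,0.01,-1],[0,0,0,0.01,-1],[0,0,0,0,-1],[0,0,0,0,-1]]' >/dev/null && python3 g.py &&
python3 -m pendant '[[0,0,0,0.01,-1],[0,0,0,0.01,-1],[0,0,0,0.01,-1],[0,0,0,0.01,-1],[0,0,0,0.01,-1],[0,0,0,0.01,-1],[0,0,0,0,-1],[0,0,0,0,-1]]' >/dev/null && python3 g.py
```

```text
8.95 yaw 1.8537 Mz 0.056 e6 0.043 [ 3.6 -4.3  4.3]
9.75 yaw 1.7937 Mz 0.053 e6 0.044 [ 4.  -3.9  3.9]
10.55 yaw 1.7337 Mz -0.029 e6 0.045 [ 4.2 -3.   4.4]
```

```bash
sed -i 's/sys.exit(.*/sys.exit(int(abs(m)>.15 or abs(e)>.075))/' g.py
python3 -m pendant '[[0,0,0,0.01,-1],[0,0,0,0.01,-1],[0,0,0,0.01,-1],[0,0,0,0.01,-1],[0,0,0,0.01,-1],[0,0,0,0.01,-1],[0,0,0,0,-1],[0,0,0,0,-1]]' >/dev/null && python3 g.py &&
python3 -m pendant '[[0,0,0,0.01,-1],[0,0,0,0.01,-1],[0,0,0,0.01,-1],[0,0,0,0.01,-1],[0,0,0,0.01,-1],[0,0,0,0.01,-1],[0,0,0,0,-1],[0,0,0,0,-1]]' >/dev/null && python3 g.py &&
python3 -m pendant '[[0,0,0,0.01,-1],[0,0,0,0.01,-1],[0,0,0,0.01,-1],[0,0,0,0.01,-1],[0,0,0,0.01,-1],[0,0,0,0.01,-1],[0,0,0,0,-1],[0,0,0,0,-1]]' >/dev/null && python3 g.py &&
python3 -m pendant '[[0,0,0,0.01,-1],[0,0,0,0.01,-1],[0,0,0,0.01,-1],[0,0,0,0.01,-1],[0,0,0,0.01,-1],[0,0,0,0.01,-1],[0,0,0,0,-1],[0,0,0,0,-1]]' >/dev/null && python3 g.py &&
python3 -m pendant '[[0,0,0,0.01,-1],[0,0,0,0.01,-1],[0,0,0,0.01,-1],[0,0,0,0.01,-1],[0,0,0,0.01,-1],[0,0,0,0.01,-1],[0,0,0,0,-1],[0,0,0,0,-1]]' >/dev/null && python3 g.py &&
python3 -m pendant '[[0,0,0,0.01,-1],[0,0,0,0.01,-1],[0,0,0,0.01,-1],[0,0,0,0.01,-1],[0,0,0,0.01,-1],[0,0,0,0.01,-1],[0,0,0,0,-1],[0,0,0,0,-1]]' >/dev/null && python3 g.py
```

```text
11.35 yaw 1.6737 Mz 0.079 e6 0.046 [ 4.6 -4.1  4.3]
12.15 yaw 1.6137 Mz 0.014 e6 0.047 [ 4.1 -3.4  4.3]
12.95 yaw 1.5537 Mz 0.083 e6 0.048 [ 4.4 -4.   4.6]
13.75 yaw 1.4936 Mz 0.058 e6 0.049 [ 5.5 -3.3  3.8]
14.55 yaw 1.4337 Mz 0.064 e6 0.049 [ 4.8 -4.7  3.5]
15.35 yaw 1.3736 Mz 0.044 e6 0.05 [ 5.4 -3.3  3.9]
```

Running moment is steady at 0.05 on joint 6, a clean signal. Continuing.

```bash

python3 -m pendant '[[0,0,0,0.01,-1],[0,0,0,0.01,-1],[0,0,0,0.01,-1],[0,0,0,0.01,-1],[0,0,0,0.01,-1],[0,0,0,0.01,-1],[0,0,0,0,-1],[0,0,0,0,-1]]' >/dev/null && python3 g.py &&
python3 -m pendant '[[0,0,0,0.01,-1],[0,0,0,0.01,-1],[0,0,0,0.01,-1],[0,0,0,0.01,-1],[0,0,0,0.01,-1],[0,0,0,0.01,-1],[0,0,0,0,-1],[0,0,0,0,-1]]' >/dev/null && python3 g.py &&
python3 -m pendant '[[0,0,0,0.01,-1],[0,0,0,0.01,-1],[0,0,0,0.01,-1],[0,0,0,0.01,-1],[0,0,0,0.01,-1],[0,0,0,0.01,-1],[0,0,0,0,-1],[0,0,0,0,-1]]' >/dev/null && python3 g.py &&
python3 -m pendant '[[0,0,0,0.01,-1],[0,0,0,0.01,-1],[0,0,0,0.01,-1],[0,0,0,0.01,-1],[0,0,0,0.01,-1],[0,0,0,0.01,-1],[0,0,0,0,-1],[0,0,0,0,-1]]' >/dev/null && python3 g.py &&
python3 -m pendant '[[0,0,0,0.01,-1],[0,0,0,0.01,-1],[0,0,0,0.01,-1],[0,0,0,0.01,-1],[0,0,0,0.01,-1],[0,0,0,0.01,-1],[0,0,0,0,-1],[0,0,0,0,-1]]' >/dev/null && python3 g.py &&
python3 -m pendant '[[0,0,0,0.01,-1],[0,0,0,0.01,-1],[0,0,0,0.01,-1],[0,0,0,0.01,-1],[0,0,0,0.01,-1],[0,0,0,0.01,-1],[0,0,0,0,-1],[0,0,0,0,-1]]' >/dev/null && python3 g.py &&
python3 -m pendant '[[0,0,0,0.01,-1],[0,0,0,0.01,-1],[0,0,0,0.01,-1],[0,0,0,0.01,-1],[0,0,0,0.01,-1],[0,0,0,0.01,-1],[0,0,0,0,-1],[0,0,0,0,-1]]' >/dev/null && python3 g.py &&
python3 -m pendant '[[0,0,0,0.01,-1],[0,0,0,0.01,-1],[0,0,0,0.01,-1],[0,0,0,0.01,-1],[0,0,0,0.01,-1],[0,0,0,0.01,-1],[0,0,0,0,-1],[0,0,0,0,-1]]' >/dev/null && python3 g.py
```

```text
16.15 yaw 1.3138 Mz 0.125 e6 0.131 [ 5.7 -4.2  4. ]
```

The moment is rising. I'll confirm with 0.02 rad more, which should give about 0.18 N m.

```bash

python3 -m pendant '[[0,0,0,0.01,-1],[0,0,0,0.01,-1],[0,0,0,0,-1],[0,0,0,0,-1],[0,0,0,0,-1],[0,0,0,0,-1],[0,0,0,0,-1],[0,0,0,0,-1]]' >/dev/null ; python3 g.py
```

```text
16.95 yaw 1.294 Mz 0.139 e6 0.176 [ 5.3 -3.2  3.9]
```

```bash

python3 -m pendant '[[0,0,0,-0.1,-1],[0,0,0,-0.1,-1],[0,0,0,-0.1,-1],[0,0,0,-0.1,-1],[0,0,0,-0.1,-1],[0,0,0,-0.1,-1],[0,0,0,-0.1,-1],[0,0,0,-0.1,-1]]' >/dev/null
python3 -m pendant '[[0,0,0,-0.1,-1],[0,0,0,-0.1,-1],[0,0,0,-0.1,-1],[0,0,0,-0.1,-1],[0,0,0,-0.1,-1],[0,0,0,-0.1,-1],[0,0,0,-0.1,-1],[0,0,0,-0.1,-1]]' >/dev/null
python3 -m pendant '[[0,0,0,-0.02,-1],[0,0,0,-0.02,-1],[0,0,0,0,-1],[0,0,0,0,-1],[0,0,0,0,-1],[0,0,0,0,-1],[0,0,0,0,-1],[0,0,0,0,-1]]' >/dev/null; python3 t.py
python3 -m pendant '[[0,0,0,0,0],[0,0,0,0,0],[0,0,0,0,0],[0,0,0,0,0],[0,0,0,0,0],[0,0,0,0,0],[0,0,0,0,0],[0,0,0,0,0]]' >/dev/null; python3 t.py
python3 -m pendant '[[0,0,-0.012,0,0],[0,0,-0.012,0,0],[0,0,-0.012,0,0],[0,0,-0.012,0,0],[0,0,-0.012,0,0],[0,0,-0.012,0,0],[0,0,-0.012,0,0],[0,0,-0.012,0,0]]' >/dev/null
cat > m.py <<'E'
from h import *
s=bot.read_state();T=np.array(s["tcp_rot"]);pv=np.array([.5537,.0057]);peg=np.array([.4977,.0049])
tell(*peg,.079)
r=peg-pv;print("tangent yaw",np.arctan2(r[1],r[0]))
E
python3 m.py
```

```text
t 19.35 pos [0.5711 0.1076 0.1098] yaw 2.9329 q6 -1.272 tool d [0.0002 0.0013 0.0018] F [-0.43 -6.35  6.95] M [-1.246 -0.333 -0.004] w 0.1449436537377749 30.000133216381073
t 20.15 pos [0.5717 0.109  0.1095] yaw 2.9339 q6 -1.272 tool d [ 0.0005 -0.0002  0.0015] F [ 0.38 -0.03 -1.08] M [ 0.047 -0.07   0.006] w 0.49700498006000954 0.0
t 20.95 pos [0.5717 0.1089 0.2065] yaw 2.9337 q6 -1.272 tool d [ 0.051  -0.117   0.1275] F [ 0.49 -1.2  -0.64] M [ 0.021 -0.203  0.036] w 0.5009483237468897 0.0
tangent yaw -3.1273079110023967
```

```bash

python3 -m pendant '[[0.0064,-0.0146,0,0,0],[0.0064,-0.0146,0,0,0],[0.0064,-0.0146,0,0,0],[0.0064,-0.0146,0,0,0],[0.0064,-0.0146,0,0,0],[0.0064,-0.0146,0,0,0],[0.0064,-0.0146,0,0,0],[0.0064,-0.0146,0,0,0]]' >/dev/null
python3 -m pendant '[[0,0,0,0.122,0],[0,0,0,0.122,0],[0,0,0,0.122,0],[0,0,0,0.122,0],[0,0,0,0.122,0],[0,0,0,0.122,0],[0,0,0,0.122,0],[0,0,0,0.122,0]]' >/dev/null
python3 -m pendant '[[0,0,0,0.122,0],[0,0,0,0.122,0],[0,0,0,0.122,0],[0,0,0,0.122,0],[0,0,0,0.122,0],[0,0,0,0.122,0],[0,0,0,0.122,0],[0,0,0,0.122,0]]' >/dev/null
python3 -m pendant '[[0,0,0,0.122,0],[0,0,0,0.122,0],[0,0,0,0.122,0],[0,0,0,0.122,0],[0,0,0,0.122,0],[0,0,0,0.122,0],[0,0,0,0.122,0],[0,0,0,0.122,0]]' >/dev/null
python3 m.py
python3 -c "
from h import *
for n,(a,b,c,d) in dict(top=(160,230,250,350),side=(150,280,230,400)).items():
    s=eyes.snapshot(n);cv2.imwrite(f'pics/{n}2.png',cv2.resize(s['color'][a:b,c:d],None,fx=4,fy=4,interpolation=2));np.savez(n+'2.npz',**s)
"
```

```text
t 24.15 pos [0.4972 0.0046 0.2055] yaw 0.0007 q6 1.465 tool d [ 0.0005 -0.0003  0.1265] F [-0.02 -0.12  0.12] M [0.044 0.033 0.007] w 0.5010091224557359 0.0
tangent yaw -3.1273079110023967
```

View pics/side2.png

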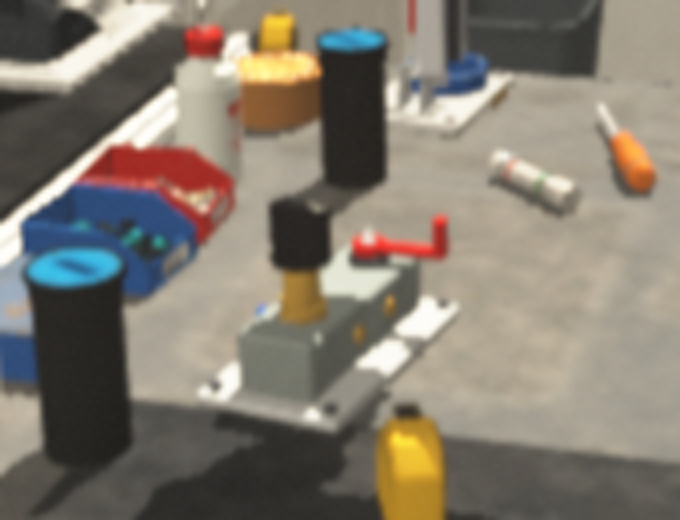

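The side crop shows the fingers (~(440,20)) straight above the peg at (440,235). Descending, then gripping lightly and swinging in an arc.

```bash

python3 -m pendant '[[0,0,0.016,0,0],[0,0,0.016,0,0],[0,0,0.016,0,0],[0,0,0.016,0,0],[0,0,0.016,0,0],[0,0,0.016,0,0],[0,0,0.016,0,0],[0,0,0.016,0,0]]' >/dev/null; python3 m.py
python3 -m pendant '[[0,0,0,0,0],[0,0,0,0,-1],[0,0,0,0,-1],[0,0,0,0,-1],[0,0,0,0,-1],[0,0,0,0,-1],[0,0,0,0,-1],[0,0,0,-0.025,-1]]' 10 >/dev/null; python3 m.py
python3 -m pendant '[[0,0.00275,0,-0.05,-1],[0,0.00275,0,-0.05,-1],[0,0.00275,0,-0.05,-1],[0,0.00275,0,-0.05,-1],[0,0.00275,0,-0.05,-1],[0,0.00275,0,-0.05,-1],[0,0.00275,0,-0.05,-1],[0,0.00275,0,-0.05,-1]]' >/dev/null; python3 m.py
```

```text
t 25.05 pos [0.4974 0.0048 0.0769] yaw 0.0088 q6 1.458 tool d [ 0.0003 -0.0001 -0.0021] F [ 0.35 -0.44 -0.82] M [ 0.048 -0.008 -0.007] w 0.5021947385098798 0.0
tangent yaw -3.1273079110023967
t 25.85 pos [0.4979 0.0049 0.0781] yaw 0.032 q6 1.435 tool d [-0.0002 -0.     -0.0009] F [-0.01 -0.31  1.77] M [-0.152  0.105 -0.057] w 0.12254899247713028 10.000836700201035
tangent yaw -3.1273079110023967
t 26.65 pos [ 0.5016 -0.0166  0.078 ] yaw 0.4337 q6 0.992 tool d [ 0.0054 -0.0211 -0.001 ] F [-2.45 -0.69  4.02] M [-0.219  0.442 -0.096] w 0.12338190446906361 10.000979751348495
tangent yaw -3.1273079110023967
```

```bash

python3 -m pendant '[[0,0.00275,0,-0.05,-1],[0,0.00275,0,-0.05,-1],[0,0.00275,0,-0.05,-1],[0,0.00275,0,-0.05,-1],[0,0.00275,0,-0.05,-1],[0,0.00275,0,-0.05,-1],[0,0.00275,0,-0.05,-1],[0,0.00275,0,-0.05,-1]]' >/dev/null; python3 m.py
python3 -m pendant '[[0,0.00275,0,-0.05,-1],[0,0.00275,0,-0.05,-1],[0,0.00275,0,-0.05,-1],[0,0.00275,0,-0.05,-1],[0,0.00275,0,-0.05,-1],[0,0.00275,0,-0.05,-1],[0,0.00275,0,-0.05,-1],[0,0.00275,0,-0.05,-1]]' >/dev/null; python3 m.py
python3 -m pendant '[[0,0.00275,0,-0.05,-1],[0,0.00275,0,-0.05,-1],[0,0,0,0,-1],[0,0,0,0,-1],[0,0,0,0,-1],[0,0,0,0,-1],[0,0,0,0,-1],[0,0,0,0,-1]]' >/dev/null; python3 m.py
```

```text
t 27.45 pos [ 0.5135 -0.0354  0.078 ] yaw 0.8335 q6 0.561 tool d [ 0.0192 -0.0388 -0.001 ] F [-4.55 -2.58  5.32] M [-0.541  0.732 -0.023] w 0.12291768716085998 10.000904649496078
tangent yaw -3.1273079110023967
t 28.25 pos [ 0.5321 -0.0485  0.0781] yaw 1.233 q6 0.145 tool d [ 0.039  -0.0502 -0.0011] F [-4.19 -5.47  4.03] M [-1.174  0.583 -0.068] w 0.12110324647220105 10.000874698162079
tangent yaw -3.1273079110023967
t 29.05 pos [ 0.538  -0.0507  0.0781] yaw 1.3309 q6 0.046 tool d [ 0.0444 -0.0523 -0.0012] F [-1.87 -6.79  3.37] M [-1.311  0.319 -0.012] w 0.12396434858819799 10.000893920660019
tangent yaw -3.1273079110023967
```

```bash

python3 -m pendant '[[0,0.0015,0,-0.02,-1],[0,0.0015,0,-0.02,-1],[0,0,0,0,-1],[0,0,0,0,-1],[0,0,0,0,-1],[0,0,0,0,0],[0,0,0,0,0],[0,0,0,0,0]]' >/dev/null; python3 m.py
python3 -m pendant '[[0,0,0,0,0],[0,0,-0.02,0,0],[0,0,-0.02,0,0],[0,0,-0.02,0,0],[0,0,-0.02,0,0],[0,0,-0.02,0,0],[0,0,-0.02,0,0],[0,0,-0.02,0,0]]' >/dev/null
python3 -m pendant '[[-0.02,0.03,0,0,0],[-0.02,0.03,0,0,0],[-0.02,0.03,0,0,0],[-0.02,0.03,0,0,0],[-0.02,0.03,0,0,0],[-0.02,0.03,0,0,0],[-0.02,0.03,0,0,0],[-0.02,0.03,0,0,0]]' >/dev/null; python3 m.py
python3 - <<'E'
from h import *
s=eyes.snapshot("top")
cv2.imwrite("pics/top3.png",cv2.resize(s["color"][145:235,240:360],None,fx=6,fy=6,interpolation=2))
c=s["color"];P=pts(s);hsv=cv2.cvtColor(c,cv2.COLOR_BGR2HSV)
R=np.zeros(c.shape[:2],bool);R[165:225,255:345]=1
peg=R&((hsv[...,0]<8)|(hsv[...,0]>172))&(hsv[...,1]>140)&(P[...,2]>.08)&(P[...,2]<.1)
p=P[peg].mean(0);r=p[:2]-[.5537,.0057];print("peg",p,peg.sum(),"lever",(np.arctan2(r[1],r[0])-np.arctan2(.161,-.987))%(2*np.pi))
m=R&(P[...,2]>.125)&(P[...,2]<.145);q=(P[m][:,:2]*1000).astype(np.float32);print(m.sum(),cv2.minAreaRect(q))
w=np.linalg.eigh(np.cov(q.T))[1][:,1];print(np.arctan2(w[1],w[0])%np.pi)
E
```

```text
t 29.85 pos [ 0.5409 -0.0478  0.0771] yaw 1.3714 q6 0.006 tool d [ 0.0431 -0.0528 -0.0018] F [0.57 0.17 0.53] M [-0.028 -0.065 -0.019] w 0.33876209184706524 0.0
tangent yaw -3.1273079110023967
t 31.45 pos [ 0.7454 -0.2534  0.217 ] yaw 1.3715 q6 -0.2 tool d [ 0.204  -0.2939  0.1382] F [ 0.38 -0.22  0.56] M [ 0.002 -0.062 -0.008] w 0.49900755982470285 0.0
tangent yaw -3.1273079110023967
peg [ 0.53895156 -0.04709537  0.09149205] 16 lever 1.4600859411588765
92 ((571.6162109375, 108.63175201416016), (14.75253963470459, 43.52353286743164), 77.72667694091797)
2.9196008622043412
```

View pics/top3.png

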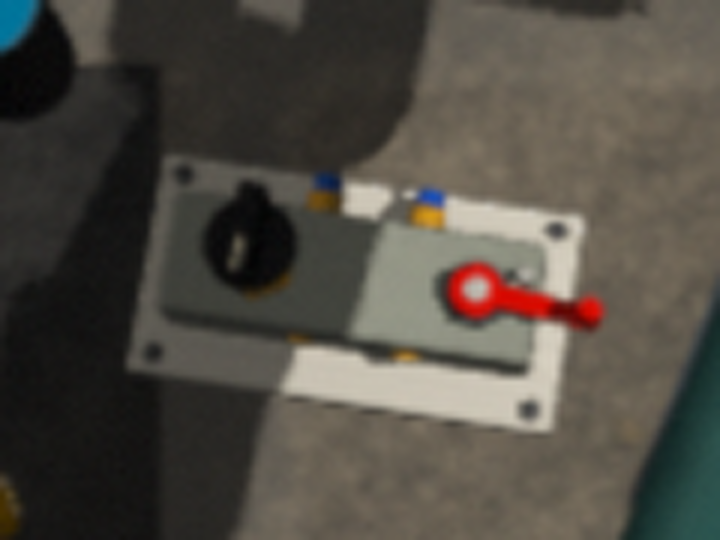

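The picture shows the lever along the block's end, with its peg at (588,312) and its pivot at (476,290). The lever angle comes out at about 1.46–1.53 rad. The bar stands at 2.92 rad, 1.57 rad from bottoming at 1.345 rad, and the robot is clear.

```bash
python3 -c "
from cell import bot
print(bot.close_job())"
```

```text
the job is handed in; nothing more can be done
None
```

I handed the job in: the needle was bottomed gently (peak about 0.18 N m), the knob was backed off a quarter turn (1.57 rad) and released, and the lock lever was swung to about 1.46–1.53 rad against the 1.5 rad stop; I did not feel it hit the stop, and the hand-in returned no verdict.

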